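Empty the light gate's pan and check the beam with the glass cell

ROBOT

A 6-joint arm with a two-finger parallel gripper is mounted at the origin on a cart in front of the work surface, level with it; the furniture and walls round the work are solid. World frame = base frame: x ahead of the robot, y to its left, z up, the work surface at z = 0. Lengths are in mm, angles in degrees, forces in N, time in s.
With the tool pointing down it reaches from about 350 to 850 mm from the base axis. Payload 8.1 kg.
Tool frame: the origin (TCP) lies at the very end of the fingers, on their centre line; the grasp point (between the pads) lies 19 mm behind it (pinch_z is the z of the grasp point in the tool frame, in mm); z points along the fingers, y is the direction in which the jaws open and shut (so a half turn about z gives the same grasp; the last joint's range is limited). The gripper opens to 85 mm and grips with 20 to 120 N. Pads are 22 mm wide; open, the fingers measure 114 mm over their backs; the gripper's body (76 mm by 85 mm) begins 54 mm behind the grasp point. The pads swing forward as they close: fully open they stand 13 mm farther back than shut.
Start: joints at [-4.893, 7.471, 85.268, -0, 87.261, -4.893], TCP at [600.004, 0.022, 231.292] pointing down, gripper open.
Joint ranges: [-169.43, 169.43], [-51.17, 129.36], [1.28, 143.12], [-76.62, 256.62], [0, 156.53], [-152.29, 152.29]. Speed limits (degrees/s): [136.94, 136.94, 159.86, 180, 180, 180].

INTERFACE

Orientations are given as [roll, pitch, yaw] about the fixed x, y, z axes, in that order (R = Rz(yaw) Ry(pitch) Rx(roll)).
In Python, from bench import * gives the robot as it stands.
- The arm moves only by the shell command python3 -m creep 'ROWS' [FORCE]. ROWS is a JSON object of lists of equal length, an entry for each row: "translation": the shift along the tool's x, y, z in mm, a list of three; "rotation": the turn, a rotation vector about the tool's x, y, z in rad, a list of three; "claw": the finger opening in mm, from 0 to 85.4. In form: {"translation": [[dx, dy, dz], ...], "rotation": [[ax, ay, az], ...], "claw": [claw, ...]}. A call has 1 to 10 rows; each row shifts and turns the commanded pose from where the row before left it, along the tool's axes as they then stand; what a row does not reach is not made up. A row lasts 1/10 s, in which the tool goes at most 50 mm and 8.59 degrees, less where a joint would pass 70% of its speed; a pose out of reach is approached as far as the arm can. A call is refused whole if a number of a shift passes 50 or a number of a turn 0.15, either way. A call with a gripper value outside its range is refused whole. The fingers move at their own pace and stop on an object; FORCE is the grip in N (left out, the last holds). Time passes only in rows, so rows that do not move let the fingers close. It gives the time, the measured TCP pose, the force and the opening at its end, in the units of the state.
- sense(): the state, without advancing time (a new reading comes with each control period).
- snapshot(name): name is "scene" or "side" or "wrist"; returns a dict with "frame" (480x640x3 uint8, red, green, blue), "intrinsics" (3x3 intrinsics, pixels), "extrinsics" (4x4, takes a point from camera to world coordinates). Camera axes: x right, y up, looking along -z (the intrinsics and any distortion apply to the point x, -y, -z); pixel columns grow to the right and rows downward; lengths in mm; the calibration is good to about 2 mm. A picture is of the moment at which its call begins. There is no depth.
- hand_in(): hands the job in, once; it reports no verdict.
The state is a dict: "time": time; "joint_pos": joint angles; "qd": joint speeds; "joint_efforts": joint torques, N m; "tool_pos": TCP position; "tcp_rot": TCP orientation; "ft_force": force on the tool from outside, world axes, zero at the start; "wrist_torque": the same for the moment, N m; "finger_gap": finger opening in mm.
Only numpy, scipy, OpenCV 4.12 (cv2) and the standard library are available. Lean on these libraries where they do the work, as an engineer would, in place of code of your own. Each camera call takes 0.05 s, during which the arm holds its last target.

TASK

Empty and check the light gate: lift the pan's handle to tip the three brass washers out of the pan into the catch box behind it, and lower the pan fully down again. Then take the glass cell out of its stand by its two frosted faces only, never letting the fingers touch its clear faces, and hold it upright and still between the two posts, touching no part of the gate, so that the light beam runs squarely through the middle of both clear faces; finish while still holding it there. Leave the whetstone, the thread spool and the dubbin tin where they are.

Things in the scene. Friction and masses are not known exactly. Their poses are not given: they have to be found in the camera images.
- gate: Light gate fixed to the bench: grey base plate 146 mm wide, x from -110 to +175 mm, 12 mm thick. Origin on the bench; x runs from the handle end to the catch box, y from post to post along the beam, z up. Two square posts 26 (x) x 20 (y) mm, 145 mm high, at x -20, y -62 and +62 mm (104 mm between them), each with a small lens facing the other.
- pan (a joint): Angle of the pan, rad: 0 lying level, up to 1.2 as the handle end is lifted. Steel tray between the posts, floor 158 x 88 mm, its top 77 mm above the bench, walls 14 mm high except at the catch-box end. Hinge axis along gate y at gate x +50, z 75 mm, 185 mm from the handle bar. No spring: it falls back when let go. About 3 N at the handle lifts it; washers slide off by 0.4 to 0.7 rad.
- pan_handle (a point): Middle of the pan's handle, moving with the pan: round steel bar 10 mm thick, 72 mm long along gate y, carried at its ends by two side bars; at rest at gate x -135 mm, 75 mm above the bench, with 40 mm free between bar and pan. Axes as the gate's when the pan is level.
- gate_beam (a point): Midpoint of the light beam between the two lenses, 125 mm above the bench, 48 mm above the pan floor. Axes as the gate's: the beam runs along y.
- catch_box (a point): Centre of the catch box's inner floor, 12 mm above the bench, axes as the gate's. Open sheet-steel box on the gate's base behind the pan, inside 109 (x) x 112 (y) mm; its front wall (to the pan) is 40 mm, side walls 112 mm, back wall 122 mm above the bench.
- washer_a: Brass washer former, a thick ring 33 mm across and 14 mm high, 60 g, lying in the pan at the start. Origin: centre of its underside, z its axis.
- washer_b: As washer_a.
- washer_c: As washer_a.
- cell: Upright glass cell, 90 g, 70 mm high. Origin: centre of its underside; z up along it. Its two frosted (white, matt) faces look to its +y and -y, 28 mm apart and 18 mm wide. Its two clear faces look to its +x and -x.
- cell_windows: The two clear window plates of the cell (same origin and axes as the cell): 20 mm wide along y, 62 mm high, standing 2 mm proud so that they lie 22 mm apart along x. The fingers must never touch them.
- cell_mid (a point): Middle of the cell and of its windows, 35 mm above its underside; axes as the cell's.
- cell_stand: Fixed wooden block 85 (x) x 70 (y) x 26 mm high with a pocket 18 mm deep in its middle, 25 (x) x 31 (y) mm, in which the cell stands with its axes parallel to the block's, its underside 8 mm above the bench and its top 78 mm. Origin: centre of the underside.
- whetstone: Bystander: oilstone 42 x 110 x 18 mm. Origin: centre of the underside.
- spool: Bystander: thread spool 40 mm across, 52 mm high. Origin: centre of the underside.
- dubbin_tin: Bystander: round tin 64 mm across, 45 mm high. Origin: centre of the underside.
Things that resemble listed ones, but are neither listed nor needed, are in the scene too. Leave any blue or purple look-alike of the washer_c alone. What is shaped like the washer_b but black is not meant.

How it is judged (in metres and radians):
On the way, in this order (a step that is already met when the one before it is completed fails the run):
1. the pan is tipped up by its handle (value of joint pan above 0.4 rad), for 0.1 s.
2. all three washers lie in the catch box and the pan is down again (x of washer_a in the frame of catch_box between -0.056 and 0.056 m and y of washer_a in the frame of catch_box between -0.056 and 0.056 m and z of washer_a in the frame of catch_box between -0.01 and 0.05 m and x of washer_b in the frame of catch_box between -0.056 and 0.056 m and y of washer_b in the frame of catch_box between -0.056 and 0.056 m and z of washer_b in the frame of catch_box between -0.01 and 0.05 m and x of washer_c in the frame of catch_box between -0.056 and 0.056 m and y of washer_c in the frame of catch_box between -0.056 and 0.056 m and z of washer_c in the frame of catch_box between -0.01 and 0.05 m and value of joint pan below 0.06 rad), for 0.2 s.
At the end, for the whole second after the job is handed in: Washers in the catch box, pan down (under 0.06 rad). The fingers hold the cell still, off the gate, upright and square to the beam within 0.14 rad, its middle within 7 mm of the beam sideways, 12 mm above, 10 mm below, and 25 mm of the midpoint along the beam (all of step 2 and x of cell_mid in the frame of gate_beam between -0.007 and 0.007 m and y of cell_mid in the frame of gate_beam between -0.025 and 0.025 m and z of cell_mid in the frame of gate_beam between -0.01 and 0.012 m and angle between the x axis of cell and the y axis of gate, either way round below 0.14 rad and angle between cell's own z axis and vertical below 0.14 rad and linear speed of cell below 0.02 m/s and contact force between the fingers and cell above 1 N and contact force between cell and gate below 0.1 N); the arm keeps its last pose, push and grip.
It fails at once if the fingers touch the cell's clear faces (contact force between the fingers and cell_windows above 0.3 N).
It fails at once if the whetstone, spool or dubbin tin is moved by more than 25 mm (distance of any of whetstone, spool, dubbin_tin from where it was at the start of the episode above 0.025 m).
It also fails if it takes over 61 s, if anything falls off the work surface, if the arm or the gripper's body presses on something with over 40 N, if the wrist force passes 120 N, or if a joint passes its speed limit or range.

## Working session

There is one attempt and no reset: what is moved stays moved. The work goes in short steps, Python scripts to look and compute and a shell command to move; the robot and the scene stay as the last step left them, time stands still between calls to the robot, and variables do not carry over. Pictures are saved under pics/ and viewed, and the job is handed in when it is done.

```bash
mkdir -p pics; ls; python3 - <<'E'
from bench import *
import cv2
for n in ["scene","side","wrist"]:
    s=snapshot(n); cv2.imwrite(f"pics/{n}0.png",s["frame"][:,:,::-1]); print(n,s["intrinsics"].round(1).tolist(),s["extrinsics"].round(3).tolist())
print(sense())
E
```

```text
pics
scene [[573.1, 0.0, 324.0], [0.0, 573.1, 244.1], [0.0, 0.0, 1.0]] [[-0.604, 0.403, -0.688, -175.494], [-0.797, -0.314, 0.516, 597.852], [-0.008, 0.86, 0.51, 643.893], [0.0, 0.0, 0.0, 1.0]]
side [[570.4, 0.0, 321.9], [0.0, 570.4, 228.8], [0.0, 0.0, 1.0]] [[0.851, 0.325, -0.413, 62.258], [-0.525, 0.538, -0.66, -735.658], [0.008, 0.778, 0.628, 854.759], [0.0, 0.0, 0.0, 1.0]]
wrist [[372.4, 0.0, 323.5], [0.0, 372.4, 240.8], [0.0, 0.0, 1.0]] [[1.0, -0.0, 0.002, 600.686], [-0.0, 0.952, 0.307, 80.088], [-0.002, -0.307, 0.952, 373.183], [0.0, 0.0, 0.0, 1.0]]
{'time': 0.15, 'joint_pos': array([-4.89416423e+00,  7.50632401e+00,  8.53137935e+01,  2.25500381e-03,
        8.72628715e+01, -4.89232612e+00]), 'qd': array([-0.07037196, -0.09600002, -0.22327229, -0.03944732, -0.01777159,
        0.03891817]), 'joint_efforts': array([ 1.01583330e-03, -5.70061326e+01, -5.01160097e+01, -1.39109225e-04,
        9.69119486e-03, -7.10949371e-05]), 'tool_pos': array([5.99579554e+02, 6.11697476e-02, 2.30484427e+02]), 'tcp_rot': array([-1.79917505e+02, -9.32164962e-03,  8.99980459e+01]), 'ft_force': array([0.97426262, 0.50474423, 0.57392874]), 'wrist_torque': array([-0.02568583, -0.03767027, -0.01922762]), 'finger_gap': 85.02916767752143}
```

View pics/scene0.png

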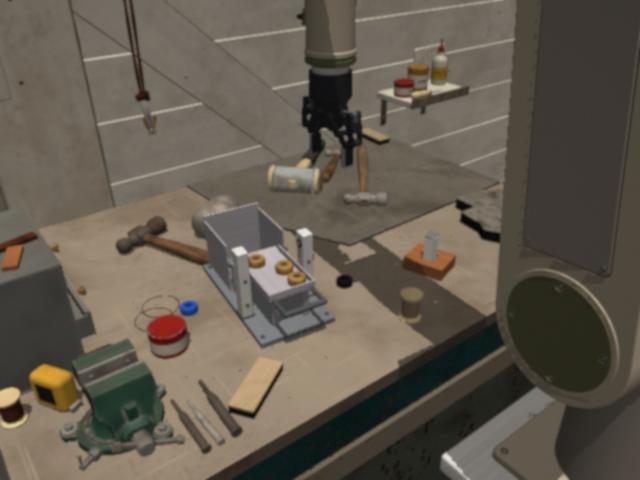

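View pics/side0.png

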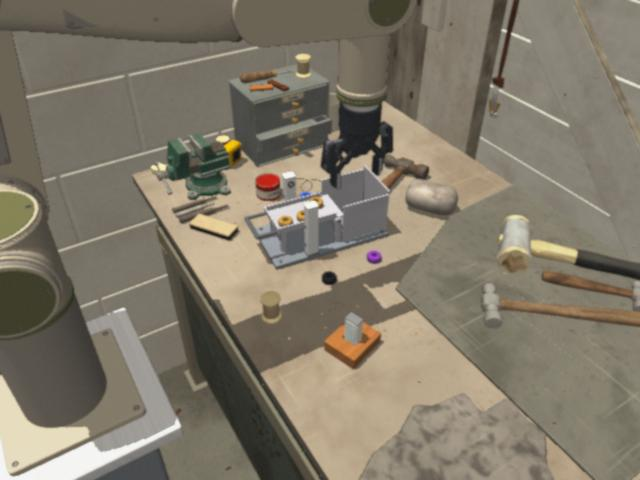

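View pics/wrist0.png

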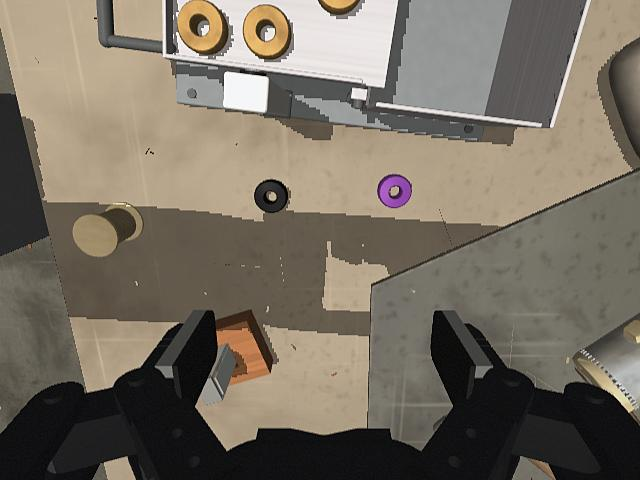

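The three brass washers lie in the pan: scene (257,260), (284,267), (297,278). The look-alikes are black at scene (344,281), blue at (189,308) and purple at side (374,257). The cell in its orange stand is at scene (431,245) and side (352,325). Next I'll get rough positions from the wrist view.

```bash
cat > h.py <<'E'
import numpy as np, cv2, json
from bench import *
def shot(n,tag):
    s=snapshot(n); cv2.imwrite(f"pics/{tag}.png",s["frame"][:,:,::-1])
    json.dump({"K":s["intrinsics"].tolist(),"E":s["extrinsics"].tolist()},open(f"pics/{tag}.json","w")); return s
def load(tag):
    d=json.load(open(f"pics/{tag}.json")); return np.array(d["K"]),np.array(d["E"])
def ray(tag,u,v):
    K,E=load(tag); d=np.array([(u-K[0,2])/K[0,0],-(v-K[1,2])/K[1,1],-1.])
    d=E[:3,:3]@d; return E[:3,3],d/np.linalg.norm(d)
def plane(tag,u,v,z):
    o,d=ray(tag,u,v); return (o+d*(z-o[2])/d[2]).round(1)
def tri(*obs):
    A=np.zeros((3,3));b=np.zeros(3)
    for t,u,v in obs:
        o,d=ray(t,u,v);P=np.eye(3)-np.outer(d,d);A+=P;b+=P@o
    x=np.linalg.solve(A,b)
    return x.round(1),[round(float(np.linalg.norm((np.eye(3)-np.outer(ray(*o)[1],ray(*o)[1]))@(x-ray(*o)[0]))),1) for o in obs]
def proj(tag,p):
    K,E=load(tag); q=E[:3,:3].T@(np.array(p)-E[:3,3]); return (K[0,2]-K[0,0]*q[0]/q[2], K[1,2]+K[1,1]*q[1]/q[2])
E
python3 - <<'E'
from h import *
for n in ["scene","side","wrist"]: shot(n,n+"0")
print("handle corner",plane("wrist0",105,42,75))
print("box corner",plane("wrist0",552,125,112)); print("post",plane("wrist0",246,92,145))
print("stand",plane("wrist0",243,345,26),"cell top",plane("wrist0",222,365,78))
print("stand scene",plane("scene0",430,258,26),plane("side0",352,340,26))
print("post tops scene",plane("scene0",238,252,145),plane("scene0",305,233,145))
print("spool top",plane("wrist0",92,235,52))
E
```

```text
handle corner [443.3 134.1  75. ]
box corner [753.7  77.4 112. ]
post [556.2  95.7 145. ]
stand [ 513.5 -150.    26. ] cell top [ 505.5 -137.2   78. ]
stand scene [ 481.4 -163.6   26. ] [ 481.9 -175.2   26. ]
post tops scene [564.6 221.9 145. ] [548.1  96.1 145. ]
spool top [391.2 -18.1  52. ]
```

```bash
python3 -m creep '{"translation":[[40,-12,-14],[40,-12,-14],[40,-12,-14],[40,-12,-14],[40,-12,-14],[0,0,0],[0,0,0]],"rotation":[[0,0,0],[0,0,0],[0,0,0],[0,0,0],[0,0,0],[0,0,0],[0,0,0]],"claw":[85,85,85,85,85,85,85]}'; python3 -c "
from h import *
shot('wrist','w1'); shot('scene','s1'); shot('side','d1'); print(load('w1')[1].round(2).tolist())"
```

```text
time: 1.0
tool_pos: [539.9, 200.8, 301.7]
tcp_rot: [179.9, 0.0, 90.1]
ft_force: [-0.1, -0.5, 0.0]
finger_gap: 84.8
[[1.0, -0.0, -0.0, 540.53], [0.0, 0.95, 0.31, 280.9], [0.0, -0.31, 0.95, 444.51], [0.0, 0.0, 0.0, 1.0]]
```

View pics/w1.png

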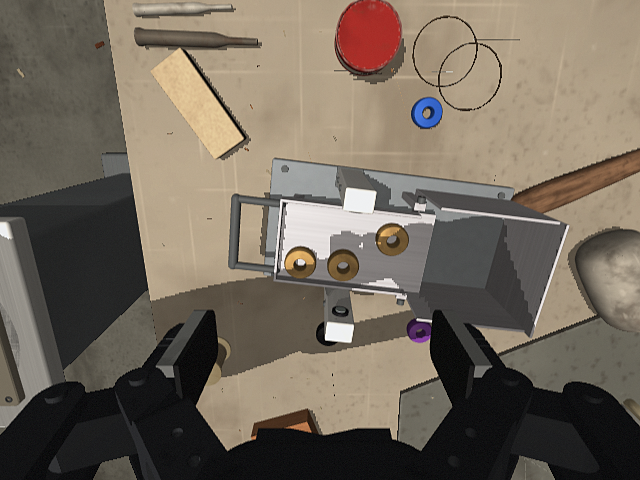

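The wrist view shows the gate. The white post tops are at (360,200) and (340,332), and the handle bar runs from (236,200) to (233,265). The three brass washers are at (299,262), (343,264) and (392,239). Black at (327,332), blue (427,112) and purple (419,330) are on the bench and not meant.

```bash
python3 - <<'E'
from h import *
def crop(tag,x0,y0,x1,y1,f):
    im=cv2.imread(f"pics/{tag}.png")[y0:y1,x0:x1]; return cv2.resize(im,None,fx=f,fy=f,interpolation=cv2.INTER_CUBIC)
a=crop("s1",190,190,350,350,3); b=crop("d1",230,160,390,280,3)
c=crop("w1",220,170,380,350,3)
cv2.imwrite("pics/c_s1.png",a);cv2.imwrite("pics/c_d1.png",b);cv2.imwrite("pics/c_w1.png",c)
w=cv2.imread("pics/w1.png"); m=(w.min(2)>235).astype(np.uint8)
n,l,st,ce=cv2.connectedComponentsWithStats(m)
for i in range(1,n):
    if st[i,4]>100:
        r=cv2.minAreaRect(np.argwhere(l==i)[:,::-1].astype(np.float32)); print(st[i],ce[i].round(1),r)
E
```

```text
[344 189  32  24 615] [358.9 200.4] ((359.0699768066406, 200.50997924804688), (29.4156436920166, 21.354623794555664), 8.13010311126709)
[325 323  28  19 431] [338.5 332.2] ((338.5286865234375, 332.1844482421875), (26.43643569946289, 16.749113082885742), 5.194429397583008)
```

View pics/c_s1.png

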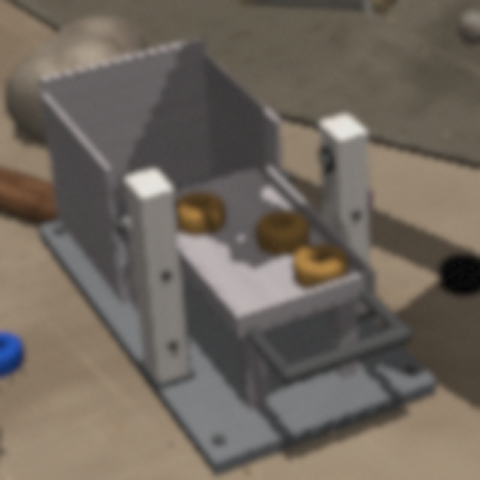

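View pics/c_d1.png

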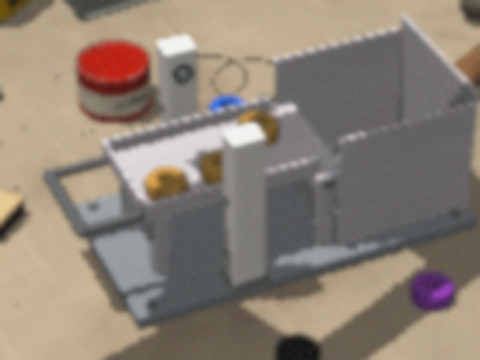

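View pics/c_w1.png

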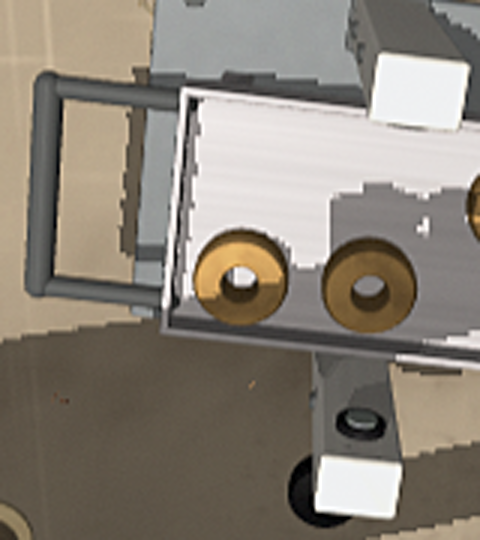

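```bash
python3 - <<'E'
from h import *
A=tri(("w1",359,200.4),("s1",240,251.7),("d1",289,175)); B=tri(("w1",338.5,332.2),("s1",304.7,232.3),("d1",311.3,206))
H=tri(("w1",233.7,231.5),("s1",304.7,306.7),("d1",252,227.3))
print("posts",A,B,"handle",H)
print("wrist planes",plane("w1",359,200.4,145),plane("w1",338.5,332.2,145),plane("w1",235.3,198.3,75),plane("w1",232,265,75))
a=plane("w1",359,200.4,145);b=plane("w1",338.5,332.2,145)
y=(a-b)[:2];print(np.linalg.norm(y));yaw=np.degrees(np.arctan2(-y[0],y[1]));print("yaw",yaw)
x=np.array([np.cos(np.radians(yaw)),np.sin(np.radians(yaw))]); m=(a+b)[:2]/2;print("beam",m,"origin",m+20*x,"handle pred",m-115*x)
E
```

```text
posts (array([569.8, 216.9, 140.8]), [1.3, 1.3, 0.0]) (array([554.7,  92.3, 140.3]), [1.0, 1.6, 1.4]) handle (array([448.6, 169.8,  74.1]), [1.7, 1.8, 1.5])
wrist planes [569.8 219.  145. ] [554.9  96.2 145. ] [452.2 206.5  75. ] [443.6 134.5  75. ]
123.70064672425929
yaw -6.918194018250194
beam [562.35 157.6 ] origin [582.20438286 155.19095843] handle pred [448.18729856 171.45198902]
```

```bash
python3 -m creep '{"translation":[[-7.6,-23,37.5],[-7.6,-23,37.5],[-7.6,-23,37.5],[-7.6,-23,37.5],[0,0,0],[0,0,0],[0,0,0]],"rotation":[[0,0,0],[0,0,0],[0,0,0.06],[0,0,0.06],[0,0,0],[0,0,0],[0,0,0]],"claw":[44,44,44,44,44,44,44]}' 30; python3 -c "
from h import *
shot('wrist','w2')"
```

```text
time: 1.85
tool_pos: [449.8, 170.9, 153.4]
tcp_rot: [179.8, -0.1, 83.1]
ft_force: [1.0, -0.3, 0.5]
finger_gap: 43.8
```

View pics/w2.png

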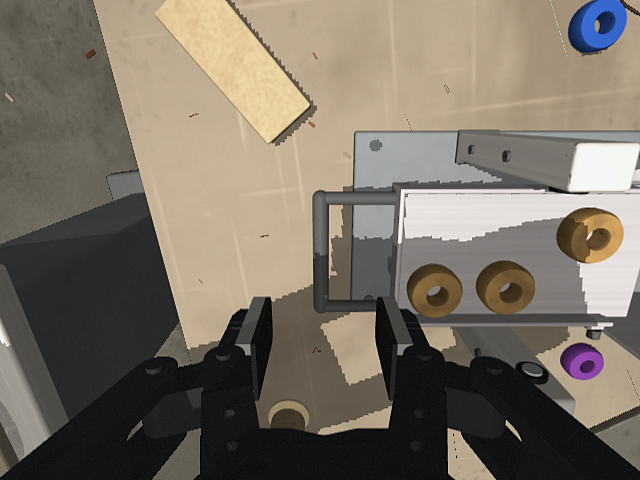

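The bar at column 320 sits centred and parallel between the pads, whose inner edges are at about 270 and 378. I'll descend.

```bash
python3 -m creep '{"translation":[[0,-1,32],[0,0,32],[0,0,33],[0,0,0],[0,0,0]],"rotation":[[0,0,0],[0,0,0],[0,0,0],[0,0,0],[0,0,0]],"claw":[44,44,44,44,44]}'; python3 -c "
from h import *
shot('wrist','w3');shot('side','d3');im=cv2.imread('pics/d3.png')[150:270,190:350];cv2.imwrite('pics/c_d3.png',cv2.resize(im,None,fx=4,fy=4))"
```

```text
time: 2.4
tool_pos: [447.9, 171.4, 55.8]
tcp_rot: [179.9, -0.0, 83.1]
ft_force: [1.0, 0.3, 0.3]
finger_gap: 44.0
```

View pics/c_d3.png

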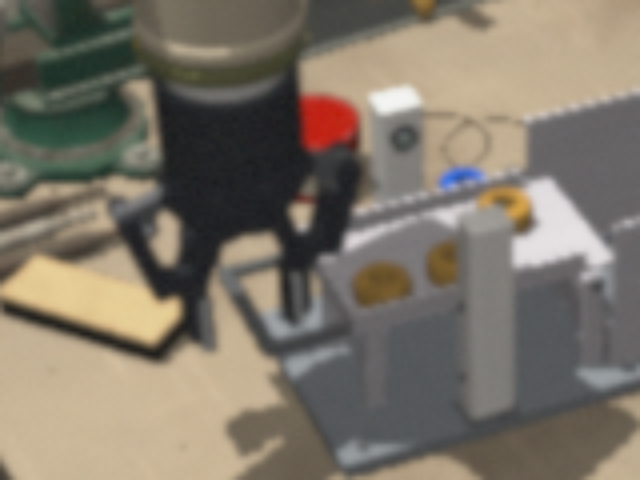

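View pics/w3.png

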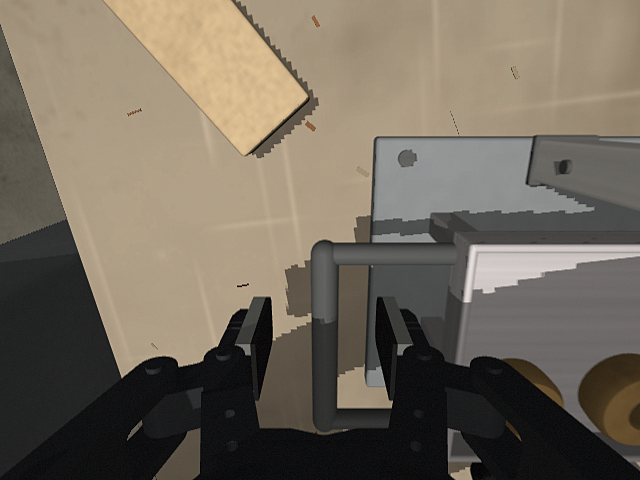

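```bash
python3 -m creep '{"translation":[[0,0,0],[0,0,0],[0,0,0],[0,0,0],[0,0,0]],"rotation":[[0,0,0],[0,0,0],[0,0,0],[0,0,0],[0,0,0]],"claw":[4,4,4,4,4]}' 25
python3 -m creep '{"translation":[[0,0.2,-9.3],[0,0.7,-9.2],[0,1.1,-9.2],[0,1.6,-9.1],[0,2.1,-9],[0,2.5,-8.9],[0,3,-8.7],[0,3.4,-8.6],[0,0,0]],"rotation":[[0,0,0],[0,0,0],[0,0,0],[0,0,0],[0,0,0],[0,0,0],[0,0,0],[0,0,0],[0,0,0]],"claw":[4,4,4,4,4,4,4,4,4]}'
python3 -c "
from h import *
shot('wrist','w4');shot('side','d4');im=cv2.imread('pics/d4.png')[120:270,210:400];cv2.imwrite('pics/c_d4.png',cv2.resize(im,None,fx=4,fy=4))"
```

```text
time: 3.0
tool_pos: [448.1, 171.4, 55.7]
tcp_rot: [179.8, -0.1, 83.1]
ft_force: [2.7, -0.7, 7.3]
finger_gap: 8.6
time: 3.9
tool_pos: [463.1, 169.5, 127.5]
tcp_rot: [179.8, -0.1, 83.1]
ft_force: [10.0, 1.3, -6.6]
finger_gap: 9.0
```

View pics/c_d4.png

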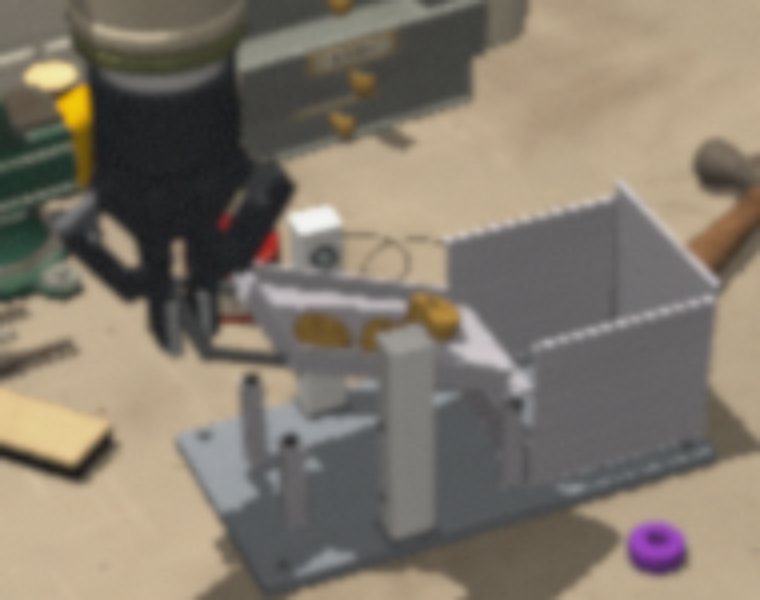

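The pan is up by about 0.4 rad and follows the grip, with the washers still in it. I'll continue lifting.

```bash

python3 -m creep '{"translation":[[0,3.8,-8.4],[0,4.2,-8.2],[0,4.6,-8],[0,5,-7.8],[0,5.4,-7.5],[0,5.8,-7.2],[0,6.1,-6.9],[0,6.5,-6.6],[0,0,0],[0,0,0]],"rotation":[[0,0,0],[0,0,0],[0,0,0],[0,0,0],[0,0,0],[0,0,0],[0,0,0],[0,0,0],[0,0,0],[0,0,0]],"claw":[4,4,4,4,4,4,4,4,4,4]}'
python3 -c "
from h import *
shot('wrist','w5');shot('side','d5');im=cv2.imread('pics/d5.png')[120:270,210:400];cv2.imwrite('pics/c_d5.png',cv2.resize(im,None,fx=4,fy=4))"
```

```text
time: 5.0
tool_pos: [502.0, 164.7, 186.6]
tcp_rot: [-180.0, -0.0, 83.1]
ft_force: [1.5, 3.2, -3.0]
finger_gap: 9.2
```

View pics/c_d5.png

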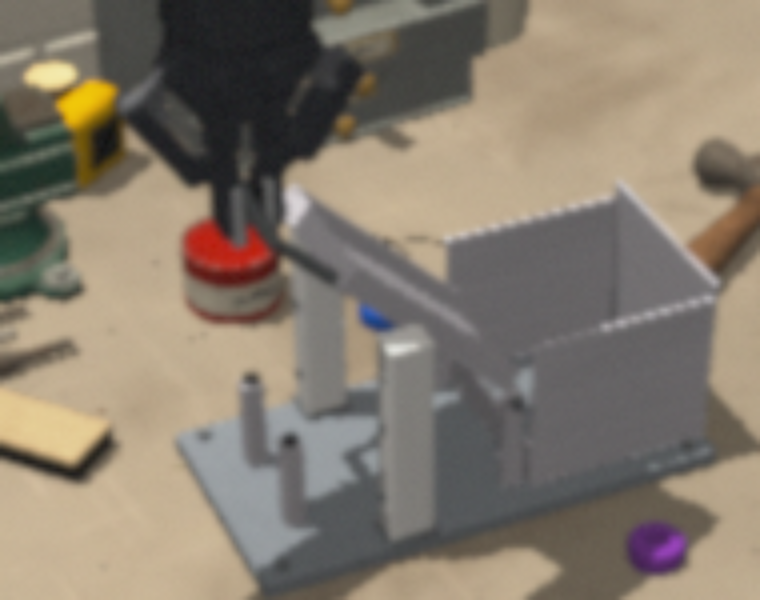

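View pics/w5.png

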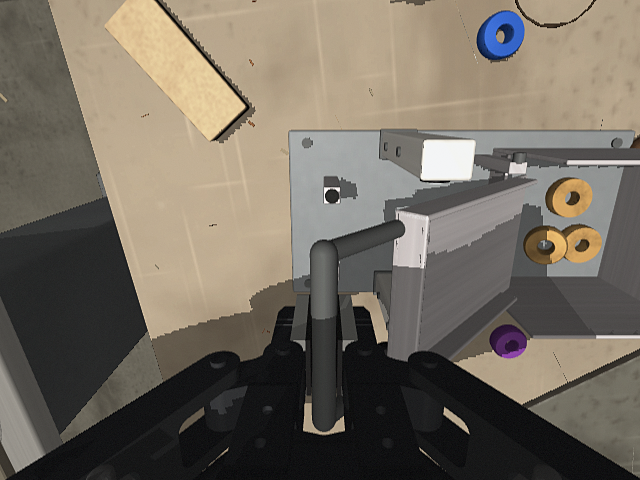

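All three brass washers lie in the catch box at wrist (570,197), (545,244) and (581,243). I'll lower the pan along the reverse arc.

```bash

python3 -m creep '{"translation":[[0,-6.5,6.6],[0,-6.1,6.9],[0,-5.8,7.2],[0,-5.4,7.5],[0,-5,7.8],[0,-4.6,8],[0,-4.2,8.2],[0,-3.8,8.4]],"rotation":[[0,0,0],[0,0,0],[0,0,0],[0,0,0],[0,0,0],[0,0,0],[0,0,0],[0,0,0]],"claw":[4,4,4,4,4,4,4,4]}'
python3 -m creep '{"translation":[[0,-3.4,8.6],[0,-3,8.7],[0,-2.5,8.9],[0,-2.1,9],[0,-1.6,9.1],[0,-1.1,9.2],[0,-0.7,9.2],[0,-0.2,9.3],[0,0,0],[0,0,0]],"rotation":[[0,0,0],[0,0,0],[0,0,0],[0,0,0],[0,0,0],[0,0,0],[0,0,0],[0,0,0],[0,0,0],[0,0,0]],"claw":[4,4,4,4,4,4,4,4,4,4]}'
python3 -m creep '{"translation":[[0,0,0],[0,0,0],[0,0,0],[0,0,0]],"rotation":[[0,0,0],[0,0,0],[0,0,0],[0,0,0]],"claw":[44,44,44,44]}'
python3 -c "
from h import *
shot('wrist','w6');shot('side','d6');im=cv2.imread('pics/d6.png')[120:270,210:400];cv2.imwrite('pics/c_d6.png',cv2.resize(im,None,fx=4,fy=4))"
```

```text
time: 5.9
tool_pos: [461.3, 169.5, 126.2]
tcp_rot: [179.9, -0.0, 83.1]
ft_force: [6.1, 2.9, -3.0]
finger_gap: 9.1
time: 6.9
tool_pos: [448.1, 171.4, 55.8]
tcp_rot: [179.8, -0.1, 83.1]
ft_force: [2.8, 1.2, 4.4]
finger_gap: 8.8
time: 7.3
tool_pos: [446.0, 170.9, 53.8]
tcp_rot: [-179.9, 0.0, 83.1]
ft_force: [0.4, 0.6, -0.2]
finger_gap: 44.3
```

View pics/c_d6.png

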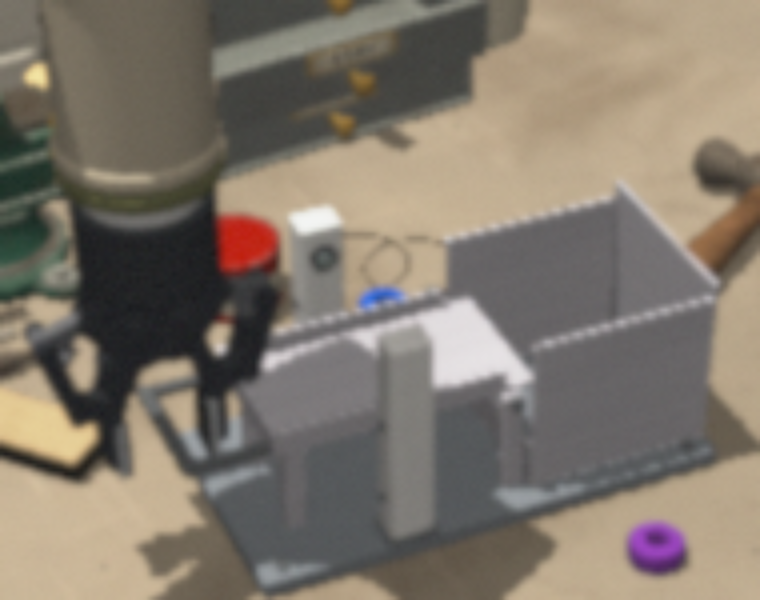

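View pics/w6.png

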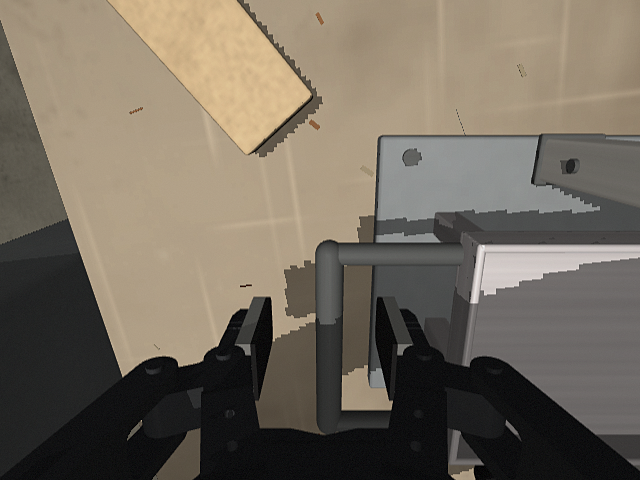

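The pan is empty and level, and the fingers are clear of the bar. I'll move up and over to look at the cell.

```bash

python3 -m creep '{"translation":[[0,0,-45],[0,0,-45],[0,0,-45],[0,0,-45]],"rotation":[[0,0,0],[0,0,0],[0,0,0],[0,0,0]],"claw":[44,44,85,85]}'
python3 -m creep '{"translation":[[-38.6,9.3,0],[-38.6,9.3,0],[-38.6,9.3,0],[-38.6,9.3,0],[-38.6,9.3,0],[-38.6,9.3,0],[-38.6,9.3,0],[-38.6,9.3,0],[0,0,0],[0,0,0]],"rotation":[[0,0,0],[0,0,0],[0,0,0],[0,0,0],[0,0,0],[0,0,0],[0,0,0],[0,0,0],[0,0,0],[0,0,0]],"claw":[85,85,85,85,85,85,85,85,85,85]}'
python3 -c "
from h import *
shot('wrist','w7');shot('side','d7');shot('scene','s7')
a=cv2.imread('pics/d7.png')[290:370,310:400];b=cv2.imread('pics/s7.png')[215:295,390:480]
cv2.imwrite('pics/c_7.png',np.hstack([cv2.resize(i,(400,355),interpolation=cv2.INTER_CUBIC) for i in (a,b)]))"
```

```text
time: 7.8
tool_pos: [446.1, 171.0, 235.9]
tcp_rot: [-180.0, 0.0, 83.1]
ft_force: [0.6, 0.3, -0.7]
finger_gap: 71.1
time: 8.8
tool_pos: [483.2, -145.0, 233.9]
tcp_rot: [-179.9, -0.0, 83.0]
ft_force: [0.0, 1.2, 0.2]
finger_gap: 84.8
```

View pics/w7.png

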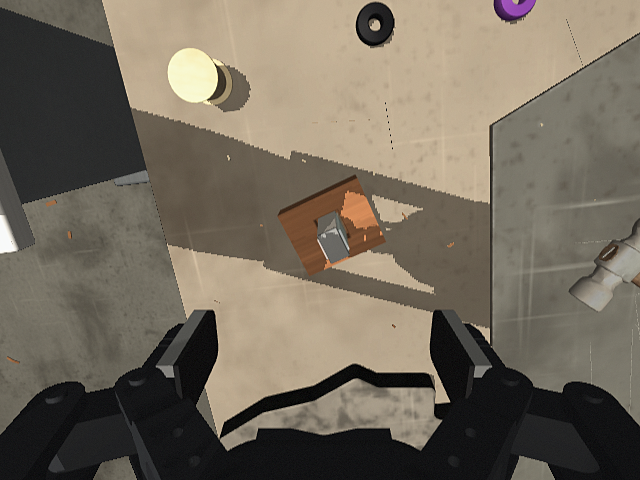

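View pics/c_7.png

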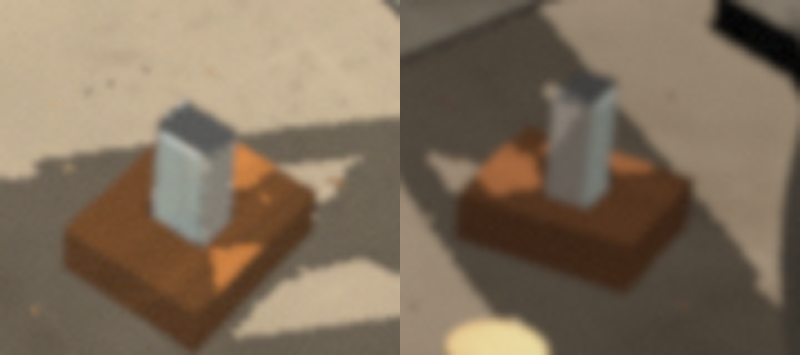

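```bash
python3 -c "
from h import *
im=cv2.imread('pics/w7.png')[170:280,270:395];cv2.imwrite('pics/c_w7.png',cv2.resize(im,None,fx=5,fy=5,interpolation=cv2.INTER_CUBIC))"
```

```text
(no output)
```

View pics/c_w7.png

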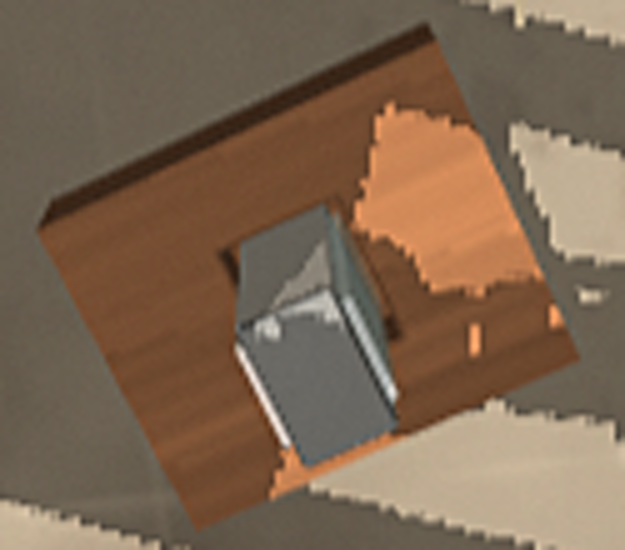

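```bash
python3 - <<'E'
from h import *
P=[plane("w7",270+u/5,170+v/5,26)[:2] for u,v in [(40,230),(200,528),(580,355),(437,42)]]
P=np.array(P);print(P.tolist(),"ctr",P.mean(0),"sides",[np.linalg.norm(P[i]-P[(i+1)%4]).round(1) for i in range(4)])
for e in (P[2]-P[1],P[3]-P[0]): print("x axis yaw",np.degrees(np.arctan2(e[1],e[0])))
for e in (P[0]-P[1],P[3]-P[2]): print("y axis yaw-90",np.degrees(np.arctan2(-e[0],e[1])))
T=[plane("w7",270+u/5,170+v/5,78)[:2] for u,v in [(240,345),(335,293),(395,425),(305,465)]]
T=np.array(T);print("top",T.tolist(),T.mean(0),[np.linalg.norm(T[i]-T[(i+1)%4]).round(1) for i in range(4)])
print(tri(("w7",333.7,246.2),("d7",353.9,318.8),("s7",431.6,234.1)), tri(("w7",333.7,246.2),("s7",431.6,234.1)), tri(("w7",333.7,246.2),("d7",353.9,318.8)))
E
```

```text
[[438.9, -147.3], [461.4, -213.0], [540.9, -185.4], [518.7, -120.5]] ctr [ 489.975 -166.55 ] sides [np.float64(69.4), np.float64(84.2), np.float64(68.6), np.float64(84.2)]
x axis yaw 19.145457580508758
x axis yaw 18.564090105763754
y axis yaw-90 18.90457584261166
y axis yaw-90 18.884007517106948
top [[477.3, -158.9], [494.2, -151.8], [501.7, -176.4], [485.7, -181.8]] [ 489.725 -167.225] [np.float64(18.3), np.float64(25.7), np.float64(16.9), np.float64(24.4)]
(array([ 488.7, -168.8,   75.5]), [1.3, 1.1, 1.2]) (array([ 489. , -168.3,   76.4]), [1.1, 1.1]) (array([ 489.1, -168.1,   73.5]), [0.6, 0.6])
```

The stand measures 84 x 69 mm with centre (490,-167) and yaw 18.9°. The cell top triangulates to z ≈ 75.5 (78 expected). The light window strips lie along the long edges, so the frosted faces are the ends along cell y. I'll align the jaws with cell y.

```bash

python3 -m creep '{"translation":[[-21,9.4,0],[0,0,10],[0,0,10],[0,0,10],[0,0,10],[0,0,10],[0,0,10],[0,0,10],[0,0,0],[0,0,0]],"rotation":[[0,0,0.14],[0,0,0.14],[0,0,0.14],[0,0,0.14],[0,0,0.14],[0,0,0.14],[0,0,0.14],[0,0,0.14],[0,0,0],[0,0,0]],"claw":[60,60,60,60,60,60,60,60,60,60]}'
python3 -c "
from h import *
s=sense();print(s['joint_pos'].round(1)); shot('wrist','w8')"
```

```text
time: 9.95
tool_pos: [490.4, -165.4, 164.5]
tcp_rot: [-180.0, 0.0, 19.3]
ft_force: [-0.8, 0.6, 0.3]
finger_gap: 60.1
[-24.3  -3.  103.    0.   79.9  46.4]
```

View pics/w8.png

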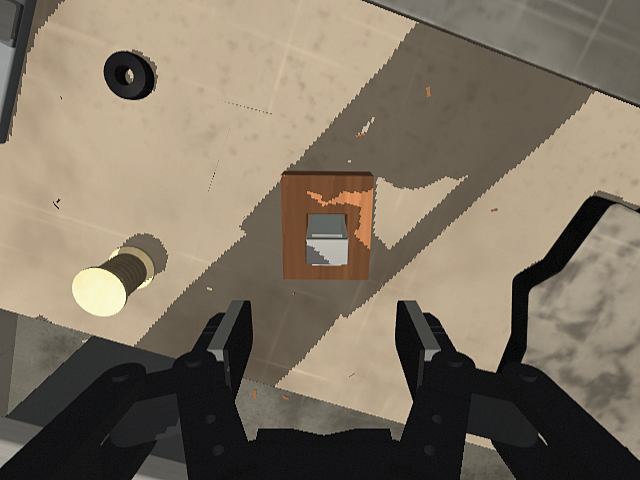

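```bash
python3 -c "
from h import *
print(load('w8')[1].round(2).tolist())
im=cv2.imread('pics/w8.png')[165:285,275:380];cv2.imwrite('pics/c_w8.png',cv2.resize(im,None,fx=5,fy=5,interpolation=cv2.INTER_CUBIC))"
```

```text
[[0.33, 0.9, 0.29, 565.88], [-0.94, 0.31, 0.1, -138.29], [-0.0, -0.31, 0.95, 307.31], [0.0, 0.0, 0.0, 1.0]]
```

View pics/c_w8.png

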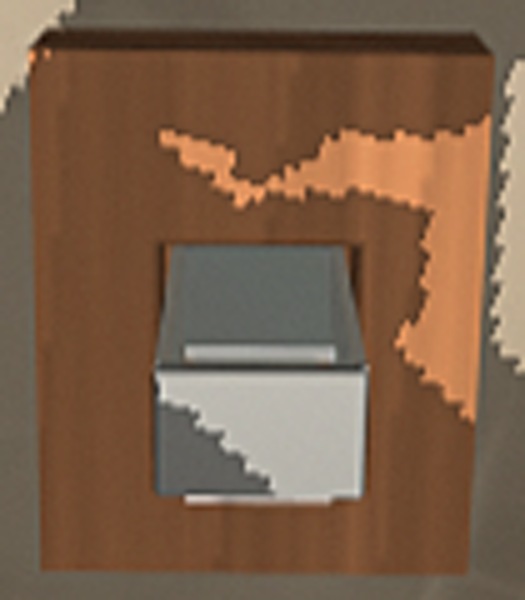

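```bash
python3 -c "
from h import *
print(plane('w8',327.2,251.4,78), tri(('w8',327.2,251.4),('w7',333.7,246.2)))
a=plane('w8',275+157/5,165+432/5,78)[:2];b=plane('w8',275+365/5,165+432/5,78)[:2];print(a,b,np.linalg.norm(a-b),np.degrees(np.arctan2(*(b-a)[::-1])))
P=np.array([plane('w8',275+u/5,165+v/5,26)[:2] for u,v in [(32,50),(490,55),(468,572),(42,570)]]);print(P.mean(0),P.tolist())
print(sense()['tool_pos'])"
```

```text
[ 489.6 -167.2   78. ] (array([ 489.6, -167.1,   77.8]), [0.1, 0.1])
[ 485.1 -154.3] [ 494.1 -180. ] 27.23031399011035 -70.70002383645433
[ 489.275 -167.225] [[518.4, -121.0], [540.4, -186.2], [460.5, -213.9], [437.8, -147.8]]
[ 490.65177679 -165.75005267  164.90360001]
```

Both views agree: the cell top is at (489.6,-167.2) and z 77.8, 27-28 mm along the jaw axis. The window strips show on the other two sides. I'll descend and grip.

```bash

python3 -m creep '{"translation":[[-1.4,1.2,32],[0,0,32],[0,0,32],[0,0,32],[0,0,0],[0,0,0]],"rotation":[[0,0,0],[0,0,0],[0,0,0],[0,0,0],[0,0,0],[0,0,0]],"claw":[60,60,60,60,60,60]}'
python3 -c "
from h import *
shot('wrist','w9')"
```

```text
time: 10.6
tool_pos: [489.5, -167.8, 37.0]
tcp_rot: [-180.0, 0.0, 19.1]
ft_force: [0.1, -0.7, -0.3]
finger_gap: 60.0
```

View pics/w9.png

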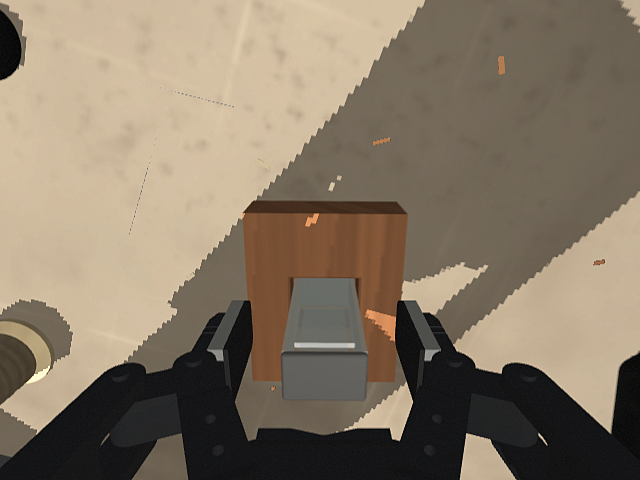

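The cell (282–368 px) is centred between the pads and the jaws face its two frosted ends. I'll close with 40 N and then lift straight up.

```bash

python3 -m creep '{"translation":[[0,0,0],[0,0,0],[0,0,0],[0,0,0],[0,0,0],[0,0,0]],"rotation":[[0,0,0],[0,0,0],[0,0,0],[0,0,0],[0,0,0],[0,0,0]],"claw":[40,32,26,22,22,22]}' 40
python3 -m creep '{"translation":[[0,0,-3],[0,0,-5],[0,0,-12],[0,0,-25],[0,0,-30],[0,0,-35],[0,0,-35],[0,0,-35],[0,0,0],[0,0,0]],"rotation":[[0,0,0],[0,0,0],[0,0,0],[0,0,0],[0,0,0],[0,0,0],[0,0,0],[0,0,0],[0,0,0],[0,0,0]],"claw":[22,22,22,22,22,22,22,22,22,22]}'
python3 -c "
from h import *
shot('wrist','w10')"
```

```text
time: 11.25
tool_pos: [490.7, -168.5, 38.2]
tcp_rot: [179.9, -0.1, 19.0]
ft_force: [-1.3, 1.0, 7.1]
finger_gap: 27.7
time: 12.25
tool_pos: [490.0, -168.2, 218.0]
tcp_rot: [179.9, -0.1, 19.0]
ft_force: [0.4, 0.2, -1.7]
finger_gap: 27.6
```

View pics/w10.png

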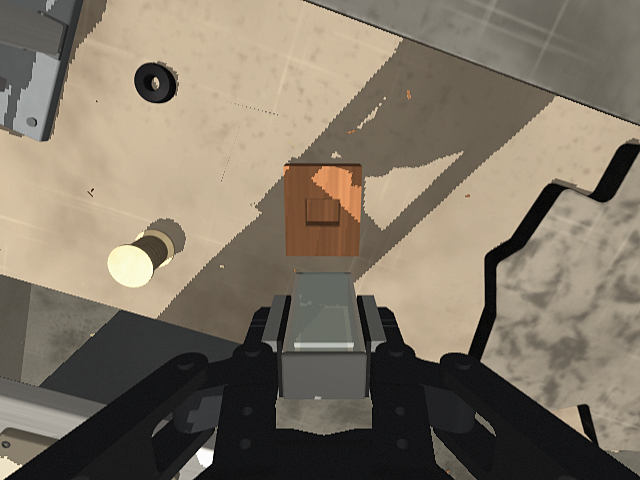

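```bash

python3 -m creep '{"translation":[[21.8,-35.56,-3],[21.8,-35.56,-3],[21.8,-35.56,-3],[21.8,-35.56,-3],[21.8,-35.56,0],[21.8,-35.56,0],[21.8,-35.56,0],[21.8,-35.56,0]],"rotation":[[0,0,0],[0,0,0],[0,0,0],[0,0,0],[0,0,0],[0,0,0],[0,0,0],[0,0,0]],"claw":[22,22,22,22,22,22,22,22]}'
python3 -m creep '{"translation":[[0,0,0],[0,0,0],[0,0,0],[0,0,0],[0,0,0],[0,0,0],[0,0,0],[0,0,0],[0,0,0],[0,0,0]],"rotation":[[0,0,-0.14],[0,0,-0.14],[0,0,-0.14],[0,0,-0.14],[0,0,-0.14],[0,0,-0.14],[0,0,-0.14],[0,0,-0.14],[0,0,0],[0,0,0]],"claw":[22,22,22,22,22,22,22,22,22,22]}'
python3 -c "
from h import *
shot('wrist','w11');shot('side','d11');shot('scene','s11')
a=cv2.imread('pics/d11.png')[100:260,230:390];b=cv2.imread('pics/s11.png')[150:310,200:360]
cv2.imwrite('pics/c_11.png',np.hstack([cv2.resize(i,(400,400),interpolation=cv2.INTER_CUBIC) for i in (a,b)]))"
```

```text
time: 13.1
tool_pos: [560.8, 159.3, 226.1]
tcp_rot: [-180.0, 0.2, 19.0]
ft_force: [-0.0, 0.0, -0.7]
finger_gap: 27.7
time: 14.1
tool_pos: [561.1, 157.6, 226.8]
tcp_rot: [-179.9, 0.0, 82.9]
ft_force: [-0.8, -0.3, -1.0]
finger_gap: 27.8
```

View pics/w11.png

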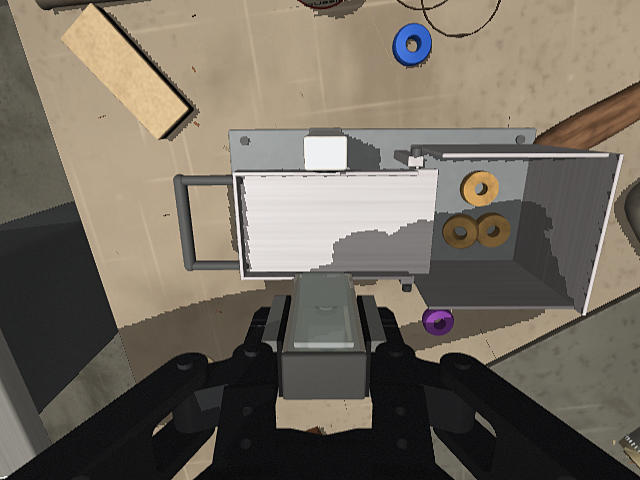

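View pics/c_11.png

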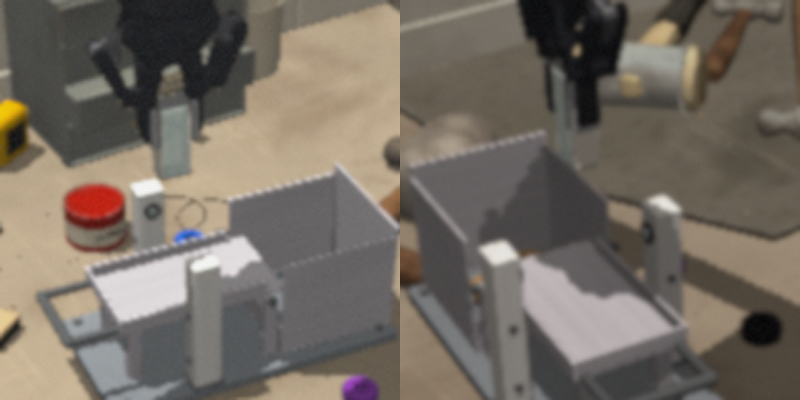

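The washers are in the box and the pan is level. I'll cross-check the far post and the cell before descending.

```bash
python3 - <<'E'
from h import *
w=cv2.imread("pics/w11.png"); m=(w.min(2)>238).astype(np.uint8); m[:, :295]=0; m[:,355:]=0
n,l,st,ce=cv2.connectedComponentsWithStats(m)
i=1+np.argmax(st[1:,4]); r=cv2.minAreaRect(np.argwhere(l==i)[:,::-1].astype(np.float32)); print(st[i],r, plane("w11",*r[0],145), "was 569.8 219")
# cell top face in wrist: corners (282,351),(367,351),(367,398),(282,398)
for z in (266.5,): print([plane("w11",u,v,z).tolist() for u,v in [(281,351),(367,351),(324.5,374)]])
print(sense()["tool_pos"])
E
```

```text
[304 138  41  31 827] ((324.0, 153.0), (30.0, 40.0), 90.0) [569.6 219.  145. ] was 569.8 219
[[549.6, 168.8, 266.5], [577.0, 165.4, 266.5], [562.4, 158.4, 266.5]]
[561.61914915 157.72318294 227.70127157]
```

```bash

python3 -m creep '{"translation":[[0,0.5,30],[0,0,25],[0,0,20],[0,0,15],[0,0,10],[0,0,6.5],[0,0,0],[0,0,0],[0,0,0]],"rotation":[[0,0,0],[0,0,0],[0,0,0],[0,0,0],[0,0,0],[0,0,0],[0,0,0],[0,0,0],[0,0,0]],"claw":[22,22,22,22,22,22,22,22,22]}'
python3 -c "
from h import *
shot('wrist','w12');shot('side','d12');shot('scene','s12')
a=cv2.imread('pics/d12.png')[140:240,250:350];b=cv2.imread('pics/s12.png')[190:290,220:320]
cv2.imwrite('pics/c_12.png',np.hstack([cv2.resize(i,(400,400),interpolation=cv2.INTER_CUBIC) for i in (a,b)]));print(sense())"
```

```text
time: 15.15
tool_pos: [563.2, 157.9, 123.0]
tcp_rot: [179.9, -0.0, 83.1]
ft_force: [0.2, 0.5, -0.5]
finger_gap: 27.7
{'time': 15.3, 'joint_pos': array([1.06375823e+01, 9.40262925e+00, 9.47313648e+01, 7.27381802e-04,
       7.57947789e+01, 1.75154861e+01]), 'qd': array([-0.06496145,  0.08510428,  0.15667294,  0.04467351, -0.08591928,
        0.02829497]), 'joint_efforts': array([-2.62496498e-03, -5.66172481e+01, -4.80038953e+01, -1.96484907e-03,
       -5.79317639e-03,  1.46608567e-03]), 'tool_pos': array([562.89849783, 157.82564631, 122.57112928]), 'tcp_rot': array([ 1.79932288e+02, -2.21093822e-02,  8.31219312e+01]), 'ft_force': array([-0.14980173, -0.13490792, -0.2072453 ]), 'wrist_torque': array([-0.02980351,  0.05514154, -0.01017683]), 'finger_gap': 27.444459091623777}
```

View pics/c_12.png

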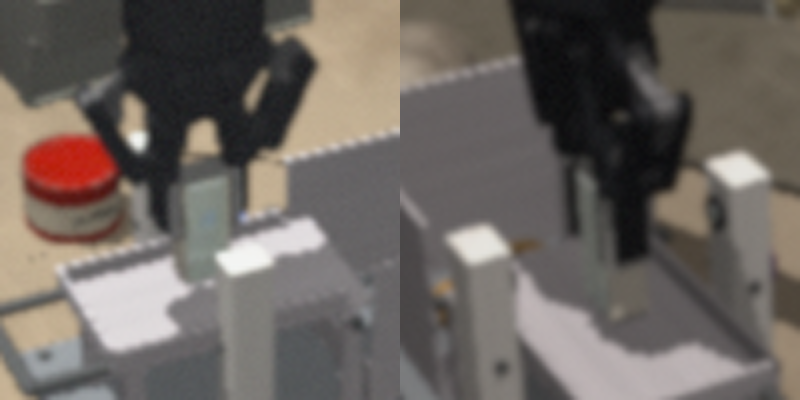

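View pics/w12.png

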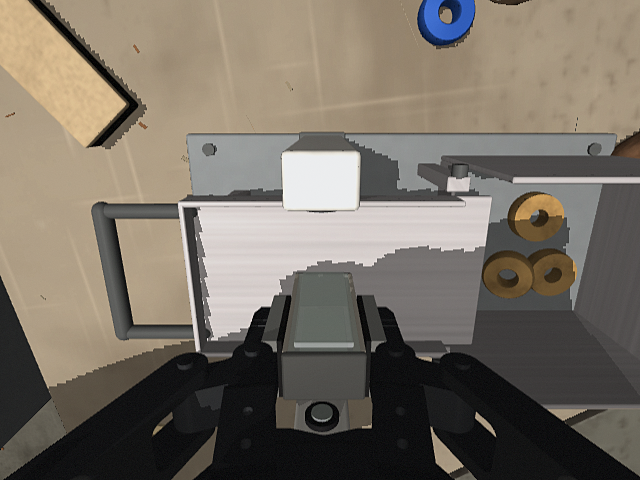

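I'll overlay the predicted cell corners, with mid = TCP+5.5 mm, on all the views as a check.

```bash
python3 - <<'E'
from h import *
t=sense()["tool_pos"]; a=np.radians(-6.9); X=np.array([np.cos(a),np.sin(a),0]);Y=np.array([-X[1],X[0],0])
out=[]
for tag,(x0,y0) in (("d12",(250,140)),("s12",(220,190))):
    im=cv2.resize(cv2.imread(f"pics/{tag}.png")[y0:y0+100,x0:x0+100],(400,400),interpolation=cv2.INTER_CUBIC)
    def dot(p,c):
        u,v=proj(tag,p); cv2.circle(im,(int((u-x0+.5)*4),int((v-y0+.5)*4)),3,c,-1)
    for z in (-29.5,40.5):
        for i in (-1,1):
            for j in (-1,1): dot(t+i*14*X+j*11*Y+[0,0,z],(0,0,255) if z<0 else (0,255,0))
    b=np.array([562.35,157.6,125]); dot(b,(255,0,0))
    for j in (-52,52): dot(b+j*Y,(255,0,255))
    out.append(im)
cv2.imwrite("pics/c_12o.png",np.hstack(out))
E
```

```text
(no output)
```

View pics/c_12o.png

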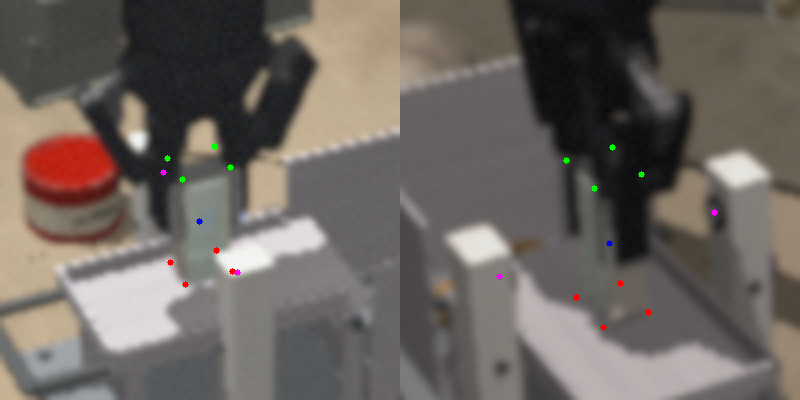

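The overlay fits within 1–2 px. I'll nudge down 3 mm and back 1 mm to centre it.

```bash

python3 -m creep '{"translation":[[0,-1,1.5],[0,0,1.5],[0,0,0],[0,0,0],[0,0,0],[0,0,0]],"rotation":[[0,0,0],[0,0,0],[0,0,0],[0,0,0],[0,0,0],[0,0,0]],"claw":[22,22,22,22,22,22]}'
python3 -c "
from h import *
shot('wrist','w13');print(sense()['tool_pos'],sense()['ft_force'],sense()['finger_gap'])
print(plane('w13',320.5,180,145))
w=cv2.imread('pics/w13.png'); m=(w.min(2)>238).astype(np.uint8); m[:, :270]=0; m[:,370:]=0;m[215:]=0
n,l,st,ce=cv2.connectedComponentsWithStats(m);i=1+np.argmax(st[1:,4]);print(st[i],plane('w13',st[i,0]+st[i,2]/2,st[i,1]+st[i,3]/2,145))
print(plane('w13',324.5,374,160))"
```

```text
time: 15.9
tool_pos: [561.4, 157.9, 118.8]
tcp_rot: [-180.0, -0.0, 83.1]
ft_force: [-0.4, 0.1, -1.2]
finger_gap: 27.3
[561.48267131 157.850486   118.8546056 ] [-0.12991509  0.09634765 -1.4892714 ] 27.340975469362238
[568.8 219.9 145. ]
[287 190   1   8   8] [557.9 216.8 145. ]
[562.8 159.7 160. ]
```

View pics/w13.png

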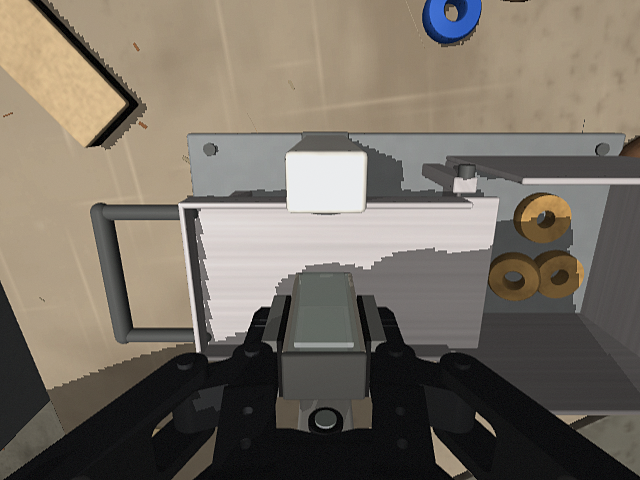

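```bash
python3 -c "
from bench import *
print(hand_in()); print(sense()['time'])"
```

```text
the job is handed in; nothing more can be done
None
the job is handed in; nothing more can be done
```

The job is handed in at about 16 s on the robot's clock; no verdict was reported, so the result rests on my own checks.

**Pan and washers:** I lifted the pan by its handle to about 0.8 rad. All three brass washers slid into the catch box, and I lowered the pan until it lay level. The last wrist picture shows the washers in the box and the pan down.

**Cell:** I gripped it at 40 N by its two frosted faces, with the finger gap at 27.3–27.7 mm for the 28 mm faces. I then turned it square to the beam and held it between the posts.

**Last checks before hand-in:**

| | Measured | Target |
|---|---|---|
| Cell middle, x and y (mm) | about (562, 158) | (562.4, 157.6) |
| Cell middle, z (mm) | about 124–126 | 125 |
| Tool yaw (degrees) | 83.1 | 83.1 |

- **Contact:** The wrist force was about 1.5 N, with no sign of the cell touching the gate.
- **Disagreements:** All were small. Triangulated post tops came out at 141 mm against the stated 145, and the cell-corner overlay was 1–2 px off. The last script meant to find a post top by colour missed it and returned a stray 8-pixel patch, so I ignored that reading.
- **Not measured:** I didn't measure the whetstone, spool and tin again at the end. I never worked near enough to touch them.

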